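Tip the candling mirror to the red flag

ROBOT

A 7-joint arm with a two-finger parallel gripper is mounted at the origin on the work surface; the furniture and walls round the work are solid. World frame = base frame: x ahead of the robot, y to its left, z up, the work surface at z = 0. Lengths are in m, angles in rad, forces in N, time in s.
With the tool pointing down it reaches from about 0.4 to 0.85 m from the base axis. Payload 10.4 kg.
Tool frame: the origin (TCP) lies midway between the tips of the shut fingers; the grasp point (between the pads) lies 19 mm behind it (manip.grasp_offset is the distance from the TCP to the grasp point, in m); z points along the fingers, y is the line along which they close (so a half turn about z gives the same grasp; the last joint's range is limited). The gripper opens to 85 mm and grips with 20 to 120 N. Pads are 22 mm wide; open, the fingers measure 114 mm over their backs; the gripper's body (76 mm by 85 mm) begins 54 mm behind the grasp point. The pads swing forward as they close: fully open they stand 13 mm farther back than shut.
Start: joints at [-0.023, 0.332, -0.065, 1.46, 0.022, 1.35, -0.088], TCP at [0.625, 0, 0.231] pointing down, gripper open.
Joint ranges: [-2.6, 2.6], [-0.5, 2.12], [-1.47, 1.34], [0.16, 2.42], [-1.27, 4.41], [0.06, 2.06], [-2.6, 2.6]. Speed limits (rad/s): [2.22, 2.22, 2.79, 2.79, 3.14, 3.14, 3.14].

INTERFACE

Orientations are given as a unit quaternion [x, y, z, w].
In Python, from workcell import manip, optics, get_obs gives the robot as it stands (manip), with the cameras (optics) and the readings as plain functions.
- The arm moves only by the tool step_hand, called after "Call:" by a JSON object that holds its "api" and its "payload". Schema: {"type":"object","properties":{"segments":{"type":"array","items":{"type":"number"},"minItems":7,"maxItems":140},"grip_n":{"type":"number"},"only":{"type":"string"},"quiet":{"type":"boolean"},"lines":{"type":"string"}},"required":["segments"],"additionalProperties":false}. segments is one flat list of numbers that holds 1 to 20 rows one after another, with no inner brackets; each row has 7 numbers: a rotation vector rx, ry, rz in units of 0.25 rad, then dx, dy, dz in units of 20 mm, then the opening from 0.0 (shut) to 1.0 (fully open); each row is the pose to reach, as a shift and turn from the pose commanded when the call began, along the tool's axes at that moment; what a row does not reach only later rows make up. A row lasts 1/8 s, in which the tool goes at most 0.0625 m and 0.188 rad, less where a joint would pass 70% of its speed; a pose out of reach is approached as far as the arm can. The fingers move at their own pace and stop on an object; grip_n is the grip in N (left out, the last holds). Time passes only in rows, so rows that do not move let the fingers close. The tool returns the time, the measured TCP pose, the force, the opening and the grip force at its end. only (a regular expression) keeps the lines of the reply that match it, lines (a string "A,B") keeps lines A to B, and quiet returns only ok. Input that does not fit is refused with a message, and nothing moves.
- get_obs(): the state, without advancing time (a new reading comes with each control period).
- optics.camera(name): name is "scene" or "side" or "wrist"; returns the picture (480x640x3 uint8, blue, green, red); there is no depth.
- optics.calibration(name): a dict with "fx", "fy", "cx", "cy" (pixels), "world_from_camera" (4x4, takes a point from camera to world coordinates); the wrist camera has in their place "tool_from_camera" (4x4, takes a point from camera to tool coordinates, whose origin is the TCP and whose axes are the flange's). Camera axes: x right, y up, looking along -z (the intrinsics and any distortion apply to the point x, -y, -z); pixel columns grow to the right and rows downward; lengths in m; the calibration is good to about 2 mm. The wrist camera is an equidistant fisheye: a pixel r from the principal point sees the ray r / f radians off the axis. A picture is of the moment at which its call begins: read the wrist's pose just before it. calibration takes no time and is no camera call.
- manip.hand_in(): hands the job in; it is judged then, once.
The state is a dict: "clock": time; "joint_pos": joint angles; "joint_velocities": joint speeds; "tau": joint torques, N m; "position": TCP position; "ee_rot": TCP orientation; "ft_force": force on the tool from outside, world axes, zero at the start; "torque": the same for the moment, N m; "grip_width": opening from 0.0 (shut) to 1.0 (fully open); "grasp_force": force on a finger pad.
Only numpy, scipy, OpenCV 4.12 (cv2) and the standard library are available. Lean on these libraries where they do the work, as an engineer would, in place of code of your own. Each camera call takes 0.05 s, during which the arm holds its last target. There are 200 camera calls.

TASK

Tip the candling mirror to throw light on the bottle on the red flag's side: with the fingertips, press down gently on the brass corner pad on that side until the blue pointer stands at the red flag, not past it, keep it there for two seconds, then let go so that the mirror springs back level, and move clear. Only press the brass pad: do not pinch or lift anything, do not tip the mirror the other way, do not push the pointer, and leave the bottles and everything else where they stand.

Things in the scene. Friction and masses are not known exactly. Their poses are not given: they have to be found in the camera images.
- stand: Oak foot of the candling-mirror stand, fixed to the table, 190 (x) x 260 (y) x 18 mm. Origin: centre of its underside. x points away from the robot to the scale board, y to the left, z up (turned up to 0.3 rad). Its mirror plate, 230 wide (y) x 100 mm deep, tilts about an axis along x, 80 mm above the table at y = 0. The cream scale board, 184 mm wide, top z = 204 mm, stands at x = 74 mm.
- tilt_plate (a joint): Tilt of the mirror plate, rad: 0 level, positive with its left (+y) side down, negative with its right side down; stops at +-0.36. A damped spring (2.6 N m/rad) always brings it back level when let go: pressing a pad down takes about 28 N per rad (4 to 9 N at the flags). Pressing a pad down leans the pointer to that same side.
- left_pad_top (a point): Centre of the top face of the round brass pad, 36 mm across and 6 mm thick, on the mirror plate's front left corner: the place to press. When level it lies 90 mm above the table at stand x = -40, y = +94 mm; it moves with the plate.
- right_pad_top (a point): The same on the front right corner, at stand x = -40, y = -94 mm.
- pointer_tip (a point): Upper end of the thin blue upright pointer (6 mm thick) fixed to the mirror plate's back edge, 125 mm above the tilt axis, 60 mm behind the plate's middle (stand x = 60 mm), in front of the scale board. At tilt t its stand y is 125 mm x sin t.
- red_flag: Red marker flag clipped over the scale board's top edge, 12 mm wide (stand y), reaching from z = 193 to 228 mm. Origin: centre of its lower end, z = 193 mm; its stand y, 18 to 36 mm left or right of the middle, is where the pointer is to stand. Turned like the stand.
- yellow_flag: Yellow marker flag of the same shape on the other side of the scale; not the one wanted.
- gold_bottle_0: slim dessert-wine bottle with black cap, 55 mm across, 224 mm tall, standing behind the scale board; loose. Origin: centre of its underside. To be left alone.
- gold_bottle_1: slim dessert-wine bottle with orange cap, 55 mm across, 224 mm tall, standing behind the scale board; loose. Origin: centre of its underside. To be left alone.
- cork_0: pulled wine cork lying on its side, left of the stand, 24 x 44 mm; loose. Origin: centre of its underside. To be left alone.
- stopper_0: brown turned-wood bottle stopper with cork end up, 33 mm across, 46 mm tall, left of the stand; loose. Origin: centre of its underside. To be left alone.
- matchbox: red matchbox 36 x 54 x 14 mm behind the scale board, between the two bottles; loose. Origin: centre of its underside. To be left alone.
- coaster_stack: round stack of dark felt coasters, 71 mm across, 13 mm high, to the right of the stand; loose. Origin: centre of its underside. To be left alone.
- rose_bottle_0: rose bottle, 67 mm across, 262 mm tall, farther left of the stand; loose. Origin: centre of its underside. To be left alone.

How it is judged:
On the way:
1. a fingertip presses a brass pad and the pointer stands within 6 mm of the red flag's middle for 1.5 s (y of pointer_tip in the frame of red_flag between -0.006 and 0.006 m and (contact force between the fingers and tilt_plate_c2 above 0.5 N or contact force between the fingers and tilt_plate_c3 above 0.5 N)), for 1.5 s.
At the end, for the whole second after the job is handed in: The mirror plate has been let go and is back level (within 0.03 rad) and still; the bottles and small things are within 15 mm of where they stood (value of joint tilt_plate between -0.03 and 0.03 rad and velocity of joint tilt_plate between -0.05 and 0.05 rad/s and distance of each of gold_bottle_0, gold_bottle_1, cork_0, stopper_0, matchbox, coaster_stack, rose_bottle_0 from where it was at the start of the episode below 0.015 m); the robot touches nothing.
It fails at once if the pointer goes more than 10 mm past the middle of the red flag ((y of red_flag in the frame of stand above 0 m and y of pointer_tip in the frame of red_flag above 0.01 m) or (y of red_flag in the frame of stand below 0 m and y of pointer_tip in the frame of red_flag below -0.01 m)).
It fails at once if the mirror is tipped more than 8 mm of pointer travel to the wrong side ((y of red_flag in the frame of stand above 0 m and y of pointer_tip in the frame of stand below -0.008 m) or (y of red_flag in the frame of stand below 0 m and y of pointer_tip in the frame of stand above 0.008 m)).
It fails at once if a pad or the mirror plate is pinched or pressed roughly (over 18 N) (contact force between the fingers and tilt_plate_c0 above 18 N or contact force between the fingers and tilt_plate_c2 above 18 N or contact force between the fingers and tilt_plate_c3 above 18 N).
It fails at once if the pointer itself is pushed (contact force between any of the fingers, the arm and tilt_plate_c4 above 0.5 N or contact force between any of the fingers, the arm and tilt_plate_c5 above 0.5 N or contact force between any of the fingers, the arm and tilt_plate_c6 above 0.5 N).
It fails at once if a bystander is lifted, carried or shifted by more than 15 mm (distance of any of gold_bottle_0, gold_bottle_1, cork_0, stopper_0, matchbox, coaster_stack, rose_bottle_0 from where it was at the start of the episode above 0.015 m).
It also fails if it takes over 40 s, if anything falls off the work surface, if the arm or the gripper's body presses on something with over 40 N, if the wrist force passes 120 N, or if a joint passes its speed limit or range.

## Working session

There is one attempt and no reset: what is moved stays moved. The work goes in short steps, Python scripts to look and compute and a tool call to move; the robot and the scene stay as the last step left them, time stands still between calls to the robot, and variables do not carry over. Pictures are saved under pics/ and viewed, at most 10 in all, crops included, and the job is handed in when it is done.

```bash
mkdir -p pics; python3 - <<'E'
from workcell import manip, optics, get_obs
import cv2,numpy as np
o=get_obs();print(o['clock'],o['position'],o['ee_rot'],o['grip_width'])
for n in('scene','side'):
    cv2.imwrite(f'pics/{n}0.png',optics.camera(n));c=optics.calibration(n);print(n,c['fx'],c['fy'],c['cx'],c['cy'],{k:v for k,v in c.items() if k not in('fx','fy','cx','cy')})
E
```

```text
0.0 [6.24620165e-01 2.33764334e-06 2.30519096e-01] [ 7.07094919e-01  7.07118283e-01 -5.16442914e-04 -4.91983012e-04] 0.9968952102858533
scene 491.41415228790265 491.41415228790265 316.3529011241319 243.76582843811485 {'world_from_camera': array([[-0.56442892,  0.52479649, -0.63718807,  0.04713263],
       [-0.82547318, -0.35532858,  0.43856085,  0.47671499],
       [ 0.00374406,  0.77351809,  0.63376316,  0.6821254 ],
       [ 0.        ,  0.        ,  0.        ,  1.        ]])}
side 586.1386383906448 586.1386383906448 318.67492921630964 228.16425869294923 {'world_from_camera': array([[-0.99905291, -0.03778096,  0.02158423,  0.59830797],
       [ 0.03724833, -0.48619114,  0.87305827,  1.04027307],
       [-0.02249092,  0.87303538,  0.48713795,  0.66551691],
       [ 0.        ,  0.        ,  0.        ,  1.        ]])}
```

View pics/scene0.png

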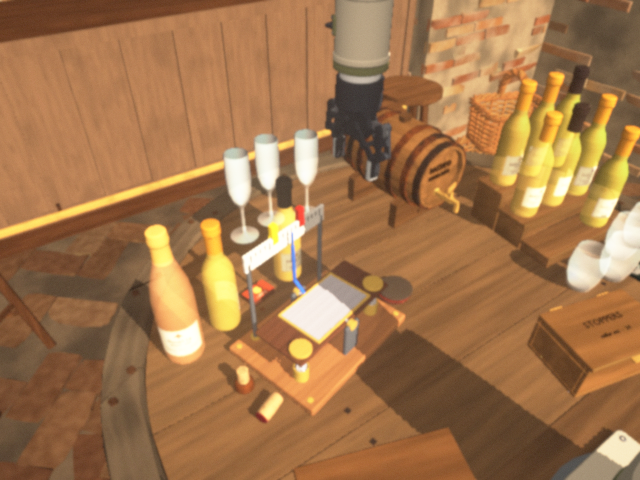

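View pics/side0.png

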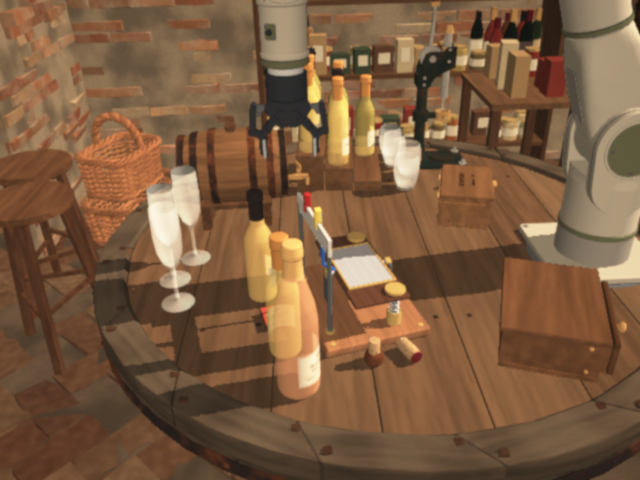

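```bash
python3 - <<'E'
import cv2
a=cv2.imread('pics/scene0.png')[190:390,220:420];b=cv2.imread('pics/side0.png')[185:335,285:435]
cv2.imwrite('pics/c1.png',cv2.resize(a,(600,600),interpolation=cv2.INTER_CUBIC))
cv2.imwrite('pics/c2.png',cv2.resize(b,(600,600),interpolation=cv2.INTER_CUBIC))
E
```

```text
(no output)
```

View pics/c1.png

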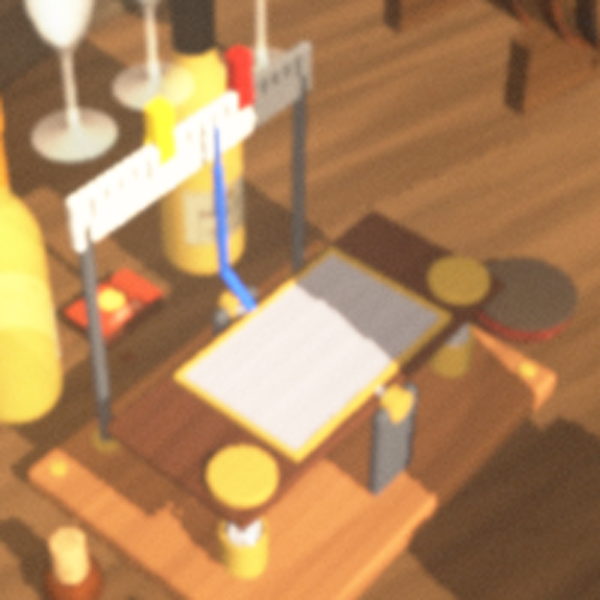

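View pics/c2.png

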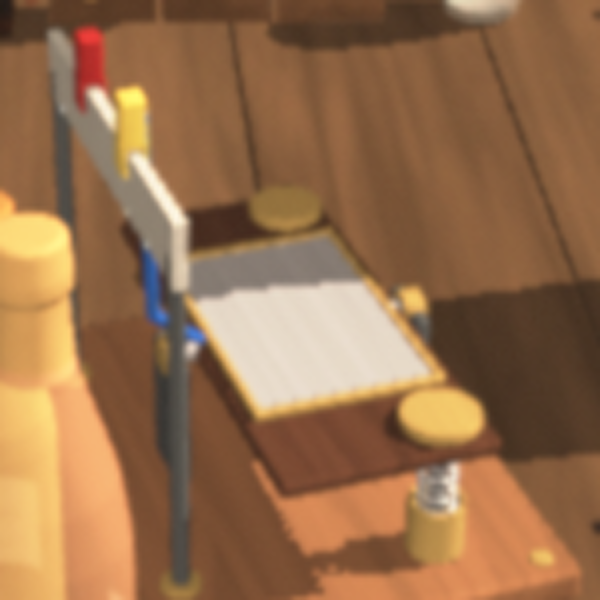

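```bash
cat > h.py <<'E'
from workcell import manip, optics, get_obs
import numpy as np
from scipy.optimize import least_squares
def proj(n,P):
    c=optics.calibration(n);T=np.linalg.inv(c['world_from_camera'])
    p=T[:3,:3]@P+T[:3,3]
    return np.array([c['cx']+c['fx']*p[0]/-p[2],c['cy']-c['fy']*p[1]/-p[2]])
def W(s,p):
    c,n=np.cos(s[2]),np.sin(s[2]);return np.array([s[0]+c*p[0]-n*p[1],s[1]+n*p[0]+c*p[1],p[2]])
a=lambda u,v:(220+u/3,190+v/3)
b=lambda u,v:(285+u/4,185+v/4)
E
python3 - <<'E'
from h import *
obs=[('scene',(-.04,-.094,.09),a(459,280)),('scene',(-.04,.094,.09),a(243,475)),
('side',(-.04,-.094,.09),b(286,206)),('side',(-.04,.094,.09),b(441,413)),
('scene',(.074,.092,.204),a(70,200)),('scene',(.074,-.092,.204),a(309,43)),('scene',(.06,0,.205),a(217,127))]
f=lambda s:np.concatenate([proj(n,W(s,p))-q for n,p,q in obs])
r=least_squares(f,[.6,.1,0]);print(r.x,r.fun.reshape(-1,2).round(1))
s=r.x
# flag: free y only; scene top centre z=.228, bottom z=.193
for nm,pts in (('red',[('scene',.228,a(241,46)),('scene',.193,a(242,106)),('side',.228,b(89,30))]),('yel',[('scene',.228,a(158,98)),('scene',.193,a(165,160)),('side',.228,b(131,90))])):
  for n,z,q in pts:
    g=least_squares(lambda v:proj(n,W(s,(.072,v[0],z)))-q,[0.]);print(nm,n,z,g.x,g.fun.round(1))
for y in(-.094,.094):print(W(s,(-.04,y,.09)))
o=get_obs();print(o['position'])
E
```

```text
[0.51377266 0.14638168 0.25882414] [[ 0.3 -0.7]
 [-0.6 -0.4]
 [ 0.3 -0.7]
 [-0.  -0.2]
 [-0.3  1.1]
 [ 0.2 -0. ]
 [-0.  -0.1]]
red scene 0.228 [-0.03590839] [1.4 2.2]
red scene 0.193 [-0.03311209] [0.2 0.4]
red side 0.228 [-0.03834297] [ 0.4 -0.3]
yel scene 0.228 [0.02647976] [1.7 2.6]
yel scene 0.193 [0.02754076] [-0. -0.]
yel side 0.228 [0.02237583] [ 0.1 -0.1]
[0.49916373 0.04527491 0.09      ]
[0.45104625 0.22701293 0.09      ]
[6.24656069e-01 1.80133246e-05 2.30565712e-01]
```

Units first: shifts go in units of 20 mm and turns go in units of 0.25 rad. So -0.124 m is -6.2, 0.0395 m is 1.975.

Call:
{"api": "step_hand", "payload": {"segments": [0,0,0,0.5,-2.5,0,0.5,0,0,0,1.5,-5,0,0,0,0,0,1.975,-6.2,1.5,0,0,0,0,1.975,-6.2,3,0,0,0,0,1.975,-6.2,4.5,0,0,0,0,1.975,-6.2,5.75,0,0,0,0,1.975,-6.2,5.75,0,0,0,0,1.975,-6.2,5.75,0]}}

```text
clock: 1.1
position: [0.5015, 0.0396, 0.1172]
ee_rot: [0.707, 0.707, 0.0, 0.0]
ft_force: [0.1, -0.6, 1.1]
grip_width: -0.001
grasp_force: 0.0
```

```bash
python3 - <<'E'
from workcell import manip, optics, get_obs
import cv2
a=optics.camera('scene')[190:390,220:420];b=optics.camera('side')[185:335,285:435]
cv2.imwrite('pics/p1.png',cv2.hconcat([cv2.resize(x,(400,400),interpolation=cv2.INTER_CUBIC) for x in (a,b)]))
print(get_obs()['ft_force'])
E
```

```text
[-0.68945119 -0.49013158 -0.02117414]
```

View pics/p1.png

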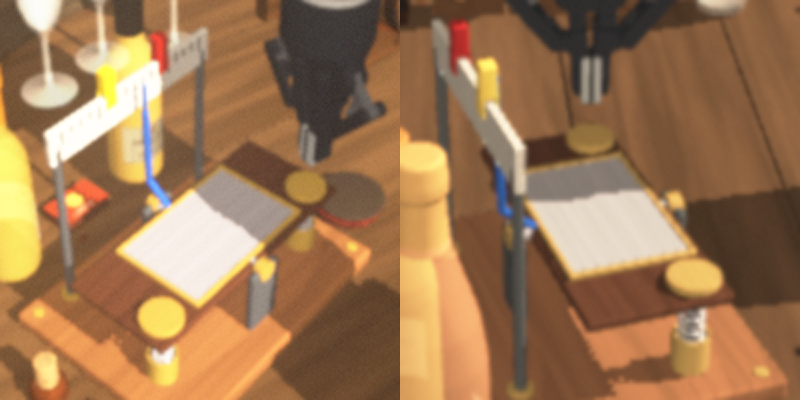

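Converted, 0.04 m is 2, 0.038 m is 1.9.

Call:
{"api": "step_hand", "payload": {"segments": [0,0,0,0,0,0.5,0,0,0,0,0,0,1,0,0,0,0,0,0,1.3,0,0,0,0,0,0,1.45,0,0,0,0,0,0,1.6,0,0,0,0,0,0,1.75,0,0,0,0,0,0,1.9,0,0,0,0,0,0,2,0,0,0,0,0,0,2,0,0,0,0,0,0,2,0]}}

```text
clock: 2.45
position: [0.5011, 0.0394, 0.0765]
ee_rot: [0.707, 0.707, 0.0, 0.0]
ft_force: [-2.1, -2.2, 3.9]
grip_width: -0.001
grasp_force: 2.2
```

```bash
python3 - <<'E'
from workcell import manip, optics, get_obs
import cv2
a=optics.camera('scene')[190:390,220:420]
cv2.imwrite('pics/p2.png',cv2.resize(a,(600,600),interpolation=cv2.INTER_CUBIC))
print(get_obs()['ft_force'],get_obs()['position'])
E
```

```text
[-2.21136041 -1.94645091  3.98901255] [0.50107288 0.03938101 0.07642715]
```

View pics/p2.png

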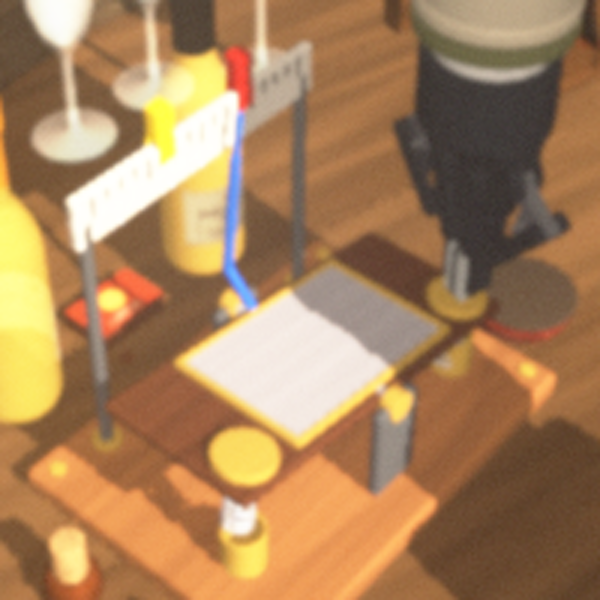

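```bash
python3 - <<'E'
from h import *
s=[0.51377266,0.14638168,0.25882414]
tip=lambda t:W(s,(.06,.125*np.sin(t),.08+.125*np.cos(t)))
for y in(0,-.015,-.02,-.025,-.03,-.034,-.037):print(y,((proj('scene',tip(np.arcsin(y/.125)))-[220,190])*3).round(1))
for x in(.066,.07,.074):
  for y in(-.03,-.034,-.037):print(x,y,*[((proj('scene',W(s,(x,y,z)))-[220,190])*3).round(1) for z in(.193,.228)],((proj('side',W(s,(x,y,.228)))-[285,185])*4).round(1))
E
```

```text
0 [216.9 126.7]
-0.015 [236.2 115. ]
-0.02 [242.6 111.7]
-0.025 [248.9 108.8]
-0.03 [255.1 106.2]
-0.034 [260.  104.4]
-0.037 [263.7 103.2]
0.066 -0.03 [247.  114.1] [246.1  61.6] [109.3  34.9]
0.066 -0.034 [252.  110.7] [251.1  58.3] [106.7  31.1]
0.066 -0.037 [255.6 108.2] [254.9  55.8] [104.7  28.2]
0.07 -0.03 [241.6 111.1] [240.5  58.7] [100.4  36.3]
0.07 -0.034 [246.5 107.8] [245.6  55.4] [97.8 32.4]
0.07 -0.037 [250.2 105.3] [249.3  53. ] [95.8 29.6]
0.074 -0.03 [236.2 108.2] [234.9  55.9] [91.4 37.6]
0.074 -0.034 [241.1 104.9] [240.   52.6] [88.8 33.8]
0.074 -0.037 [244.8 102.4] [243.8  50.2] [86.9 30.9]
```

Converted, 0.01 m is 0.5, 0.008 m is 0.4.

Call:
{"api": "step_hand", "payload": {"segments": [0,0,0,0,0,0.1,0,0,0,0,0,0,0.2,0,0,0,0,0,0,0.3,0,0,0,0,0,0,0.4,0,0,0,0,0,0,0.5,0,0,0,0,0,0,0.5,0,0,0,0,0,0,0.5,0]}}

```text
clock: 3.38
position: [0.501, 0.0401, 0.0665]
ee_rot: [0.707, 0.707, 0.0, -0.0]
ft_force: [-3.3, -0.7, 7.5]
grip_width: -0.002
grasp_force: 3.5
```

```bash
python3 - <<'E'
from workcell import manip, optics, get_obs
import cv2
a=optics.camera('scene')[190:290,270:370]
b=optics.camera('side')[170:270,280:380]
cv2.imwrite('pics/p3.png',cv2.hconcat([cv2.resize(x,(400,400),interpolation=cv2.INTER_CUBIC) for x in (a,b)]))
print(get_obs()['ft_force'],get_obs()['position'])
E
```

```text
[-2.99961127 -0.19829216  8.00388052] [0.50099476 0.04015871 0.06650808]
```

View pics/p3.png

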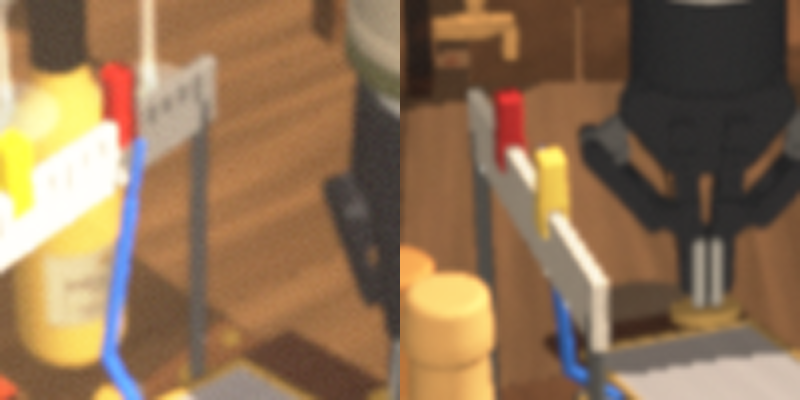

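Converted, 0.002 m is 0.1, 0.001 m is 0.05.

Call:
{"api": "step_hand", "payload": {"segments": [0,0,0,0,0,0.05,0,0,0,0,0,0,0.1,0,0,0,0,0,0,0.1,0,0,0,0,0,0,0.1,0,0,0,0,0,0,0.1,0,0,0,0,0,0,0.1,0,0,0,0,0,0,0.1,0,0,0,0,0,0,0.1,0,0,0,0,0,0,0.1,0,0,0,0,0,0,0.1,0,0,0,0,0,0,0.1,0,0,0,0,0,0,0.1,0]}}

```text
clock: 4.97
position: [0.501, 0.0404, 0.0646]
ee_rot: [0.707, 0.707, 0.0, -0.0]
ft_force: [-4.4, 0.9, 6.9]
grip_width: -0.001
grasp_force: 3.7
```

```bash
python3 - <<'E'
from workcell import manip, optics, get_obs
import cv2
a=optics.camera('scene')[195:255,270:330]
b=optics.camera('side')[170:270,280:380]
cv2.imwrite('pics/p4.png',cv2.hconcat([cv2.resize(x,(400,400),interpolation=cv2.INTER_CUBIC) for x in (a,b)]))
E
```

Call:
{"api": "step_hand", "payload": {"segments": [0,0,0,0,0,0,0,0,0,0,0,0,0,0,0,0,0,0,0,0,0,0,0,0,0,0,0,0,0,0,0,0,0,0,0,0,0,0,0,0,0,0,0,0,0,0,0,0,0,0,0,0,0,0,0,0,0,0,0,0,0,0,0]}}

```text
clock: 6.2
position: [0.5009, 0.0404, 0.0646]
ee_rot: [0.707, 0.707, 0.0, -0.0]
ft_force: [-4.1, 0.5, 8.4]
grip_width: 0.001
grasp_force: 3.7
```

View pics/p4.png

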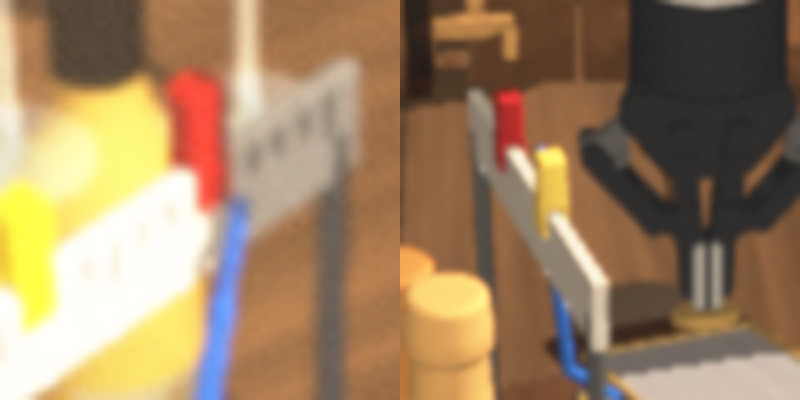

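The pointer tip is at about y = -32 mm and the flag at about -33 mm. It has held there for over 2.5 s, so I'm releasing slowly and moving clear.

Call:
{"api": "step_hand", "payload": {"segments": [0,0,0,0,0,-0.2,0,0,0,0,0,0,-0.4,0,0,0,0,0,0,-0.6,0,0,0,0,0,0,-0.8,0,0,0,0,0,0,-1,0,0,0,0,0,0,-1.2,0,0,0,0,0,0,-1.4,0,0,0,0,0,0,-1.75,0,0,0,0,0,0,-3,0,0,0,0,0,0,-5,0,0,0,0,0,0,-7,0,0,0,0,0,0,-8,0,0,0,0,0,0,-8,0,0,0,0,0,0,-8,0,0,0,0,0,0,-8,0,0,0,0,0,0,-8,0]}}

```text
clock: 8.2
position: [0.5007, 0.0395, 0.2236]
ee_rot: [0.707, 0.707, -0.0, -0.0]
ft_force: [-0.2, -0.0, -0.8]
grip_width: -0.001
grasp_force: 0.0
```

```bash
python3 - <<'E'
from workcell import manip, optics, get_obs
import cv2
a=optics.camera('scene')
cv2.imwrite('pics/p5.png',a)
E
```

```text
(no output)
```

View pics/p5.png

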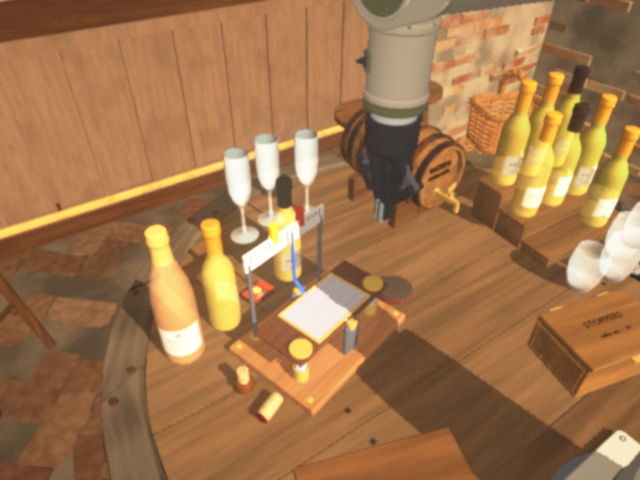

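The mirror is level again, with the pointer back at mid-scale around (293,232). Everything else is where it stood, and the arm is clear.

```bash
python3 -c "
from workcell import manip, optics, get_obs
print(manip.hand_in())"
```

```text
the job is handed in; nothing more can be done
None
```

I pressed the right brass pad until the pointer stood at the red flag (within about 2–3 mm by the camera), held it there for about 2.5 s, let the mirror spring back level, moved clear and handed the job in; no verdict was returned.

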